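# Lock the beam shutter: line up the slotted disc and push the bar home

### The job

Close the beam shutter on the desk: with a fingertip, push the upright peg on the slotted disc round until the disc's slot lines up with the sliding bar, then push the bar by its upright post through the slot until it is fully home in the block beyond, and leave it there. Only push: do not lift the bar, and leave the small loose things round the shutter where they stand.

Things in the scene. Friction and masses are not known exactly. Their poses are not given: they have to be found in the camera images.
- shutter: fixed shutter block: grey base plate 236 (x) x 76 (y) x 6 mm, on it guide, slotted disc and end block in one line. Origin on the desk under the disc's axis; the bar is to be pushed along its +x, z is up. The bar's guide runs from x = -161 to -36 mm (40 mm wide, 23 mm high, a 9 mm slit along its top)
- stop (a point): stop inside the end block, x = +50 mm in the shutter's frame, 13 mm above the desk: here the nose ends when the bar is home. The block spans x = +36 to +72 mm, is 48 mm wide and 30 mm high; a 29 mm high tube stands out of its -y side to y = -44 mm
- disc (a joint): turn of the steel disc about its upright axis, rad, growing counter-clockwise from above; starts at -2.6 to -0.55, limits -3.55 and 0.41. Its slot is in line with the bar at 0 and also at -3.14 (peg on the shutter's +y or -y side; both will do); more than about 0.25 off, the bar is blocked. No detent: it stays where left, held by a dry brake of 0.04 N m (2 N at the peg)
- disc_axis (a point): point on the disc's axis at its top face, 26 mm above the desk; x along the slot, y towards the peg. The disc is 60 mm across, with one straight open slot 18 mm wide right across its middle
- peg (a point): centre of the upright round peg on the disc, 43 mm above the desk. The peg is 10 mm thick, stands 20 mm from the disc's axis, square to the slot, and reaches from 26 to 56 mm above the desk
- post (a point): centre of the bar's upright round push post, 40 mm above the desk. The post is 16 mm thick, reaches from 26 to 54 mm above the desk and stands 90 mm behind the bar's nose; in the shutter's frame it moves along the guide's slit from x = -140..-128 mm (start) to -40 mm (home)
- bar_nose (a point): tip of the bar's tapered nose, 13 mm above the desk. The steel bar, 102 x 14 x 10 mm, about 0.12 kg, slides loose in its guide, captive under the lips, with about 1 mm of play and less than 2 N. x along the bar towards the nose. In the shutter's frame the nose starts at x = -50..-38 mm and is at +50 mm when home
- bar: the whole sliding bar with its post; origin under the post on the bar's underside, 8 mm above the desk, x towards the nose, z up
- filter_cube_0: loose black filter cube, 39 x 40 x 37 mm, with a round window; bystander, origin at the centre of its underside
- objective_case_0: loose white screw-lid case with black lid, 45 mm across, 66 mm high; bystander, origin at the centre of its underside
- coverslip_box: loose small box with blue lid, 30 x 30 x 16 mm; bystander, origin at the centre of its underside
- brass_post: loose little metal spool-shaped post, 16 mm across, 22 mm high; bystander, origin at the centre of its underside
- mount_bottle: loose brown bottle with white cap, 26 mm across, 62 mm high; bystander, origin at the centre of its underside
- dish_0: loose shallow clear dish, 38 mm across, 10 mm high; bystander, origin at the centre of its underside
Mind the look-alikes: they are no part of the job. There is more than one size of the shutter; the one meant has the size given above.

How it is judged:
By the outcome, as a careful person would: the job done as asked, in the order asked, and still so for the second after the job is handed in, with the robot touching nothing.
It also fails if it takes over 45 s, if anything falls off the work surface, if the arm or the gripper's body presses on something with over 40 N, if the wrist force passes 120 N, or if a joint passes its speed limit or range.

### The arm

A 7-joint arm with a two-finger parallel gripper is mounted at the origin on a cart in front of the work surface, level with it; the furniture and walls round the work are solid. World frame = base frame: x ahead of the robot, y to its left, z up, the work surface at z = 0. Lengths are in m, angles in rad, forces in N, time in s.
With the tool pointing down it reaches from about 0.425 to 0.95 m from the base axis. Payload 4.7 kg.
Tool frame: the origin (TCP) lies between the finger pads; the fingertips stand bot.nose_length ahead of it and the grasp point (between the pads) lies 6 mm ahead of it (bot.nose_length is the distance from the TCP to the fingertips, in m); z points along the fingers, y is the direction in which the jaws open and shut (so a half turn about z gives the same grasp; the last joint's range is limited). The gripper opens to 85 mm and grips with 20 to 120 N. Pads are 22 mm wide; open, the fingers measure 114 mm over their backs; the gripper's body (76 mm by 85 mm) begins 54 mm behind the grasp point. The pads swing forward as they close: fully open they stand 13 mm farther back than shut.
Start: joints at [1.146, 0.469, -0.049, 1.532, 0.024, 1.141, -0.082], TCP at [0.26, -0.623, 0.256] pointing down, gripper open.
Joint ranges: [-2.59, 2.59], [-0.33, 1.99], [-1.39, 1.29], [0.1, 2.45], [-1.04, 4.18], [0.21, 1.99], [-2.66, 2.66]. Speed limits (rad/s): [2.57, 2.57, 3.14, 3.14, 3.14, 3.14, 3.14].

### API

Orientations are given as a rotation vector (axis times angle).
In Python, from station import bot gives the robot as it stands.
- The arm moves only by the shell command python3 -m inch 'ROWS' [FORCE]. ROWS is JSON, a list of rows, each a list of 7 numbers: the shift along the tool's x, y, z in m, then the turn, a rotation vector about the tool's x, y, z in rad, then the finger opening in m, from 0 to 0.0854. In form: [[x, y, z, wx, wy, wz, hand], ...]. A call has 1 to 10 rows; each row shifts and turns the pose as measured when the row begins, along the tool's axes as they then stand; what a row does not reach is not made up. A row lasts 1/12 s, in which the tool goes at most 41.7 mm and 7.16 degrees, less where a joint would pass 70% of its speed; a pose out of reach is approached as far as the arm can. A call with a gripper value outside its range is refused whole. The fingers move at their own pace and stop on an object; FORCE is the grip in N (left out, the last holds). Time passes only in rows, so rows that do not move let the fingers close. It gives the time, the measured TCP pose, the force and the opening at its end, in the units of the state.
- bot.read_state(): the state, without advancing time (a new reading comes with each control period).
- bot.camera(name): name is "scene" or "top" or "wrist"; returns the picture (480x640x3 uint8, blue, green, red); there is no depth.
- bot.camera_model(name): a dict with "camera_matrix" (3x3 intrinsics, pixels), "pose" (4x4, takes a point from camera to world coordinates). Camera axes: x right, y down, z forward; pixel columns grow to the right and rows downward; lengths in m; the calibration is good to about 2 mm. A picture is of the moment at which its call begins: read the wrist's pose just before it. camera_model takes no time and is no camera call; for the wrist camera it gives the pose at the moment of the call.
- bot.sign_off(): hands the job in, once; it reports no verdict.
The state is a dict: "clock": time; "joint_positions": joint angles; "qvel": joint speeds; "joint_torque": joint torques, N m; "tcp_pos": TCP position; "eef_rot": TCP orientation; "contact_force": force on the tool from outside, world axes, zero at the start; "torque": the same for the moment, N m; "width": finger opening in m.
Only numpy, scipy, OpenCV 4.12 (cv2) and the standard library are available. Lean on these libraries where they do the work, as an engineer would, in place of code of your own. Each camera call takes 0.05 s, during which the arm holds its last target. There are 200 camera calls.

## Working session

There is one attempt and no reset: what is moved stays moved. The work goes in short steps, Python scripts to look and compute and a shell command to move; the robot and the scene stay as the last step left them, time stands still between calls to the robot, and variables do not carry over. Pictures are saved under pics/ and viewed, about 8 in all and at most 12, crops included, and the job is handed in when it is done.

```bash
mkdir -p pics; ls; python3 - <<'E'
from station import bot
import cv2,numpy as np
for n in("top","scene"):
    cv2.imwrite(f"pics/{n}0.png",bot.camera(n)); m=bot.camera_model(n); print(n,np.round(m["camera_matrix"],1).tolist(),np.round(m["pose"],3).tolist())
s=bot.read_state();print(s,bot.nose_length)
E
```

```text
pics
top [[529.9, 0.0, 315.9], [0.0, 529.9, 239.6], [0.0, 0.0, 1.0]] [[-0.018, -0.999, 0.039, 0.454], [-0.999, 0.017, -0.031, -0.008], [0.031, -0.039, -0.999, 0.895], [0.0, 0.0, 0.0, 1.0]]
scene [[582.7, 0.0, 322.9], [0.0, 582.7, 234.0], [0.0, 0.0, 1.0]] [[-0.872, -0.288, 0.395, 0.063], [-0.489, 0.533, -0.691, 0.763], [-0.012, -0.796, -0.606, 0.724], [0.0, 0.0, 0.0, 1.0]]
{'clock': 0.1, 'joint_positions': array([ 1.146082  ,  0.46936765, -0.04857546,  1.53355093,  0.0241189 ,
        1.14100024, -0.08226401]), 'qvel': array([ 0.00095445, -0.00044285, -0.00045229, -0.00402463, -0.00045473,
        0.00058396, -0.00196671]), 'joint_torque': array([ 1.20900604e-03, -5.11511958e+01, -4.66130418e-02, -2.38390553e+01,
        1.08576013e-02,  4.34908798e-03,  1.42806641e-05]), 'tcp_pos': array([ 0.26007147, -0.62237821,  0.25537161]), 'eef_rot': array([-3.07859815e+00, -6.17445871e-01,  6.68346419e-04]), 'contact_force': array([-0.0645923, -0.2295898, -0.1270067]), 'torque': array([-0.03448393, -0.01065528,  0.07406168]), 'width': 0.08564929328014896} 0.025
```

View pics/top0.png

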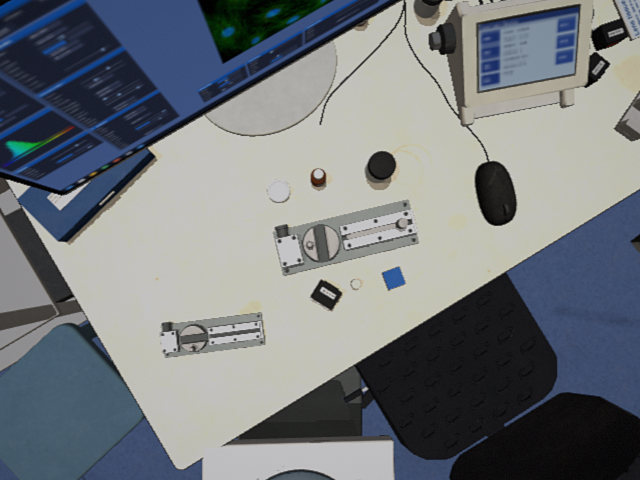

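View pics/scene0.png

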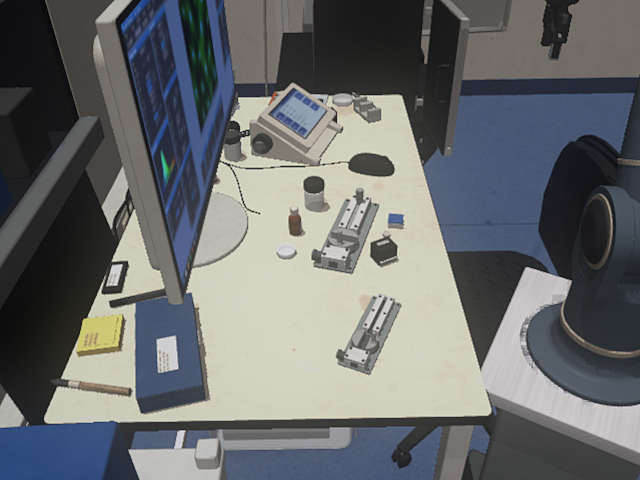

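The top picture shows two shutters. One is centred near (347,238) and about 140 px long, or 0.235 m. The other is near (213,335) and about 103 px long, or 0.17 m. The larger one matches the given 236 mm. I'll confirm it in an enlarged crop.

```bash
python3 - <<'E'
import cv2
i=cv2.imread("pics/top0.png")[190:320,260:440]
cv2.imwrite("pics/crop0.png",cv2.resize(i,None,fx=4.4,fy=4.4,interpolation=cv2.INTER_CUBIC))
E
```

```text
(no output)
```

View pics/crop0.png

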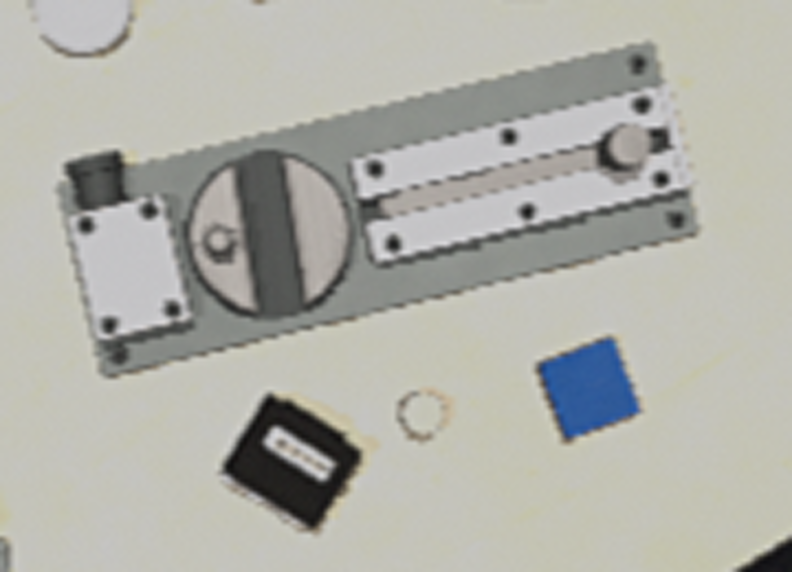

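The crop confirms the target: base plate corners at crop pixels (60,185), (652,43), (696,235) and (108,375), disc centre (270,234), peg top (222,242) and post top (628,146). The disc is about 90° off, with its peg towards the end block.

```bash
cat > h.py <<'E'
from station import bot
import cv2,numpy as np
from scipy.spatial.transform import Rotation as R
def px2w(m,uv,z):
    K,P=np.array(m["camera_matrix"]),np.array(m["pose"])
    d=P[:3,:3]@np.linalg.solve(K,[uv[0],uv[1],1]); return P[:3,3]+d*(z-P[2,3])/d[2]
def w2px(m,p):
    K,P=np.array(m["camera_matrix"]),np.array(m["pose"])
    c=K@(P[:3,:3].T@(np.array(p)-P[:3,3])); return c[:2]/c[2]
E
python3 - <<'E'
from h import *
m=bot.camera_model("top")
f=lambda u,v,z:px2w(m,(260+(u+.5)/4.4-.5,190+(v+.5)/4.4-.5),z)
c=[f(60,185,.006),f(652,43,.006),f(696,235,.006),f(108,375,.006)]
D=f(270,234,.026);G=f(222,242,.056);P=f(628,146,.054)
print(np.round(c,4),D,G,P)
print([np.linalg.norm(c[i]-c[(i+1)%4]) for i in range(4)])
for a,b in((1,0),(2,3)):print("yaw",np.arctan2(*(c[b]-c[a])[[1,0]]))
ph=np.arctan2(*((D-P)[[1,0]]));print("yaw post-disc",ph,np.linalg.norm((D-P)[:2]))
g=(G-D)[:2];print("peg r",np.linalg.norm(g),"disc", np.arctan2(g[1],g[0])-ph-np.pi/2)
print("tool axes",R.from_rotvec(bot.read_state()["eef_rot"]).as_matrix().round(3))
for n,u in dict(cube=(290,462,.037),brass=(424,414,.022),cov=(588,390,.016)).items():print(n,f(*u))
E
```

```text
[[ 0.5026  0.0357  0.006 ]
 [ 0.5535 -0.1925  0.006 ]
 [ 0.4793 -0.2076  0.006 ]
 [ 0.43    0.0186  0.006 ]] [ 0.48189137 -0.04318149  0.026     ] [ 0.47834041 -0.0246114   0.056     ] [ 0.5107077  -0.17281007  0.054     ]
[np.float64(0.23383072558599854), np.float64(0.07574145449000887), np.float64(0.23155229401700364), np.float64(0.07458730964335358)]
yaw 1.790292451217294
yaw 1.7853416713292678
yaw post-disc 1.7895386141643772 0.13279287993526367
peg r 0.01890654414907608 disc -1.600600112252683
tool axes [[ 0.923  0.386 -0.001]
 [ 0.386 -0.923  0.002]
 [-0.    -0.002 -1.   ]]
cube [ 0.39767335 -0.04850498  0.037     ]
brass [ 0.41358161 -0.09978605  0.022     ]
cov [ 0.42112461 -0.16277323  0.016     ]
```

The sizes and yaw agree: yaw 1.789, disc at -1.60 rad, peg radius 19 mm and post 133 mm from the disc axis. The plan is to close the fingers and swing the peg from shutter (20,0) to (0,20) with one diagonal push, using a flat tool-x face turned to match. After that I push the post. First I move over.

```bash
cat >> h.py <<'E'
YAW=1.789; D=np.array([.482,-.043])
U=np.array([np.cos(YAW),np.sin(YAW)]); V=np.array([-U[1],U[0]])
def sh(x,y): return D+x*U+y*V
def plan(xy,tip,yaw=None):
    "total tool-frame shift to put fingertip at shutter xy, height tip; wz for yaw of tool x; given current orientation"
    s=bot.read_state(); M=R.from_rotvec(s["eef_rot"]).as_matrix(); p=s["tcp_pos"]
    t=np.r_[sh(*xy),tip+bot.nose_length]
    cur=np.arctan2(M[1,0],M[0,0]); d=t-p
    q=p[:2]-D
    print("clock",round(s["clock"],2),"tcp sh",(q@U).round(4),(q@V).round(4),"tip",round(p[2]-bot.nose_length,4),"toolz",M[:,2].round(3),"yaw",cur.round(3),"shift",(M.T@d).round(4),"wz",None if yaw is None else round(cur-yaw,3),"F",s["contact_force"].round(1),"w",s["width"].round(4),"j7",s["joint_positions"][6].round(2))
E
R='[0.0226,-0.0242,0,0,0,0,0]'
python3 -m inch '[[0.0226,-0.0242,0,0,0,0,0],[0.0226,-0.0242,0,0,0,0,0],[0.0226,-0.0242,0,0,0,0,0],[0.0226,-0.0242,0,0,0,0,0],[0.0226,-0.0242,0,0,0,0,0],[0.0226,-0.0242,0,0,0,0,0],[0.0226,-0.0242,0,0,0,0,0],[0.0226,-0.0242,0,0,0,0,0],[0.0226,-0.0242,0,0,0,0,0],[0.0226,-0.0242,0,0,0,0,0]]'
python3 -c "from h import *;plan((38,-18) if 0 else (.038,-.018),.2,1.004)"
```

```text
clock: 0.93
tcp_pos: [0.3732, -0.3053, 0.2489]
eef_rot: [-3.08, -0.59, 0.014]
contact_force: [1.1, -0.5, -0.4]
width: -0.0001Traceback (most recent call last):
  File "<string>", line 1, in <module>
    from h import *;plan((38,-18) if 0 else (.038,-.018),.2,1.004)
                    ~~~~^^^^^^^^^^^^^^^^^^^^^^^^^^^^^^^^^^^^^^^^^^
  File "h.py", line 19, in plan
    print("clock",round(s["clock"],2),"tcp sh",(q@U).round(4),(q@V).round(4),"tip",round(p[2]-bot.nose_length,4),"toolz",M[:,2].round(3),"yaw",cur.round(3),"shift",(M.T@d).round(4),"wz",None if yaw is None else round(cur-yaw,3),"F",s["contact_force"].round(1),"w",s["width"].round(4),"j7",s["joint_positions"][6].round(2))
                                                                                                                                                                                                                                                                        ^^^^^^^^^^^^^^^^
AttributeError: 'float' object has no attribute 'round'
```

```bash
sed -i 's/s\["width"\].round(4)/round(float(s["width"]),4)/' h.py
python3 -m inch '[[0.02,-0.024,0,0,0,0,0],[0.02,-0.024,0,0,0,0,0],[0.02,-0.024,0,0,0,0,0],[0.02,-0.024,0,0,0,0,0],[0.02,-0.024,0,0,0,0,0],[0.02,-0.024,0,0,0,0,0],[0.02,-0.024,0,0,0,0,0],[0.02,-0.024,0,0,0,0,0],[0.02,-0.024,0,0,0,0,0]]' >/dev/null
python3 -m inch '[[0,0,0,0,0,-0.1,0],[0,0,0,0,0,-0.1,0],[0,0,0,0,0,-0.1,0],[0,0,0,0,0,-0.1,0],[0,0,0,0,0,-0.1,0],[0,0,0,0,0,-0.1,0],[0,0,0,0,0,-0.04,0]]' >/dev/null
python3 -c "from h import *;plan((.038,-.018),.1,1.004)"
```

```text
clock 2.27 tcp sh 0.0353 0.0148 tip 0.2211 toolz [-0.016  0.008 -1.   ] yaw 1.069 shift [0.0238 0.025  0.1206] wz 0.065 F [-0.5  0.4  0.1] w -0.0002 j7 -0.66
```

```bash

python3 -m inch '[[0.006,0.006,0.03,0,0,0.065,0],[0.006,0.006,0.03,0,0,0,0],[0.006,0.006,0.03,0,0,0,0],[0.006,0.006,0.03,0,0,0,0],[0,0,0,0,0,0,0]]' >/dev/null
python3 - <<'E'
from h import *
plan((.038,-.018),.038,1.004)
m=bot.camera_model("wrist"); i=bot.camera("wrist"); 
for n,p in dict(peg=(*sh(.02,0),.056),axis=(*D,.026),post=(*sh(-.133,0),.054),blk1=(*sh(.036,.024),.03),blk2=(*sh(.036,-.024),.03)).items():
    u=w2px(m,p); print(n,u.round(0)); cv2.circle(i,tuple(int(round(a)) for a in u),4,(0,0,255),1) if abs(u).max()<2000 else 0
cv2.imwrite("pics/w1.png",i)
E
```

```text
clock 2.68 tcp sh 0.0356 -0.0201 tip 0.0981 toolz [-0.009  0.006 -1.   ] yaw 1.0 shift [ 0.0001 -0.0025  0.0602] wz -0.004 F [-1.4 -0.3 -0.4] w 0.0002 j7 -0.89
peg [312. 301.]
axis [333. 300.]
post [469. 442.]
blk1 [272. 291.]
blk2 [321. 244.]
```

View pics/w1.png

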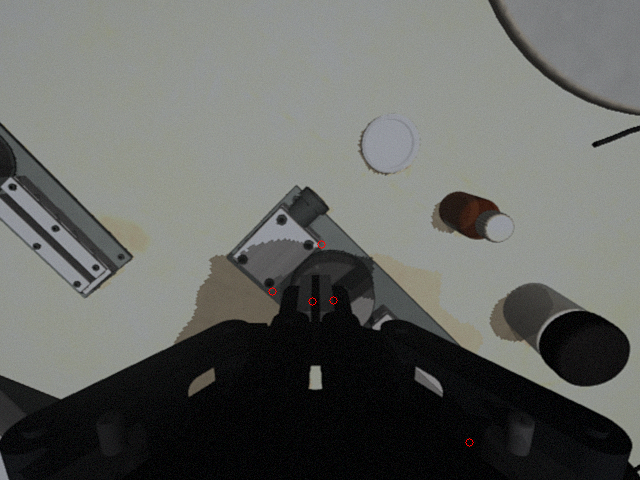

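The wrist view shows the end-block edge at about (270,285)–(322,243), and the predicted corners fall on it within a couple of mm. The peg is hidden under the closed fingers, as expected. Next I descend behind the peg.

```bash

python3 -m inch '[[0.001,0,0.02,0,0,0,0],[0,-0.002,0.02,0,0,0,0],[0,-0.002,0.015,0,0,0,0],[0,0,0.005,0,0,0,0]]' >/dev/null
python3 -c "from h import *;plan((.040,-.016),.038,1.004);plan((.0134,.0108),.038)"
```

```text
clock 3.07 tcp sh 0.0385 -0.0217 tip 0.0451 toolz [ 0.003  0.004 -1.   ] yaw 0.999 shift [-0.0031 -0.0051  0.0071] wz -0.005 F [-0.  -0.7  0.8] w -0.0001 j7 -0.96
clock 3.07 tcp sh 0.0385 -0.0217 tip 0.0451 toolz [ 0.003  0.004 -1.   ] yaw 0.999 shift [-0.0408 -0.0051  0.0069] wz None F [-0.  -0.7  0.8] w -0.0001 j7 -0.96
```

```bash

python3 -m inch '[[-0.001,-0.004,0.004,0,0,0,0],[0,-0.002,0.004,0,0,0,0],[0,0,0,0,0,0,0]]' >/dev/null
python3 -c "from h import *;plan((.0134,.0108),.038,1.004)"
python3 -m inch '[[-0.007,0,0,0,0,0,0],[-0.007,0,0,0,0,0,0],[-0.007,0,0,0,0,0,0],[-0.006,0,0,0,0,0,0],[-0.005,0,0,0,0,0,0]]' 
python3 -c "from h import *;plan((.0134,.0108),.038,1.004)"
```

```text
clock 3.32 tcp sh 0.0417 -0.0177 tip 0.0398 toolz [ 0.007  0.003 -1.   ] yaw 0.999 shift [-0.0402  0.      0.0015] wz -0.005 F [ 0.1 -0.6  0.4] w -0.0001 j7 -0.98
clock: 3.73
tcp_pos: [0.4755, -0.0117, 0.0674]
eef_rot: [-2.741, -1.511, -0.05]
contact_force: [0.8, 6.5, -4.1]
width: -0.0003
clock 3.73 tcp sh 0.032 -0.0004 tip 0.0424 toolz [ 0.022  0.025 -0.999] yaw 1.007 shift [-0.0212  0.0051  0.0037] wz 0.003 F [ 0.8  6.5 -4.1] w -0.0003 j7 -0.92
```

```bash

python3 -m inch '[[-0.006,0.001,0.002,0,0,0,0],[-0.006,0.002,0.002,0,0,0,0],[-0.006,0.002,0.001,0,0,0,0]]' 
python3 -c "from h import *;plan((.0134,.0108),.038,1.004)"
python3 - <<'E'
from h import *
i=bot.camera("top")[190:290,260:400]
cv2.imwrite("pics/t1.png",cv2.resize(i,None,fx=5,fy=5,interpolation=cv2.INTER_CUBIC))
E
```

```text
clock: 3.98
tcp_pos: [0.4716, -0.0214, 0.0645]
eef_rot: [-2.731, -1.517, -0.07]
contact_force: [-0.6, 6.6, 1.4]
width: 0.0001
clock 3.98 tcp sh 0.0233 0.0055 tip 0.0395 toolz [ 0.031  0.036 -0.999] yaw 1.014 shift [-0.0109  0.0031  0.001 ] wz 0.01 F [-0.6  6.6  1.4] w 0.0001 j7 -0.88
```

View pics/t1.png

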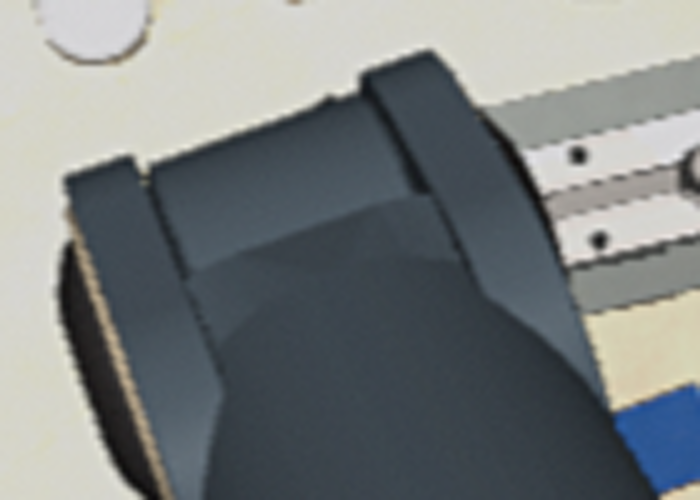

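The arm hides the disc in this view, with only the guide's far end visible near (570,200). The force is a steady 6.6 N, which suggests the peg is being pushed, so I finish the stroke and level the tool.

```bash

python3 -m inch '[[-0.005,0.001,0.001,0,-0.02,0,0],[-0.005,0.001,0,0,-0.02,0,0],[-0.003,0.001,0,0,-0.01,0,0]]' 
python3 -c "from h import *;plan((.0134,.0108),.038,1.004)"
```

```text
clock: 4.28
tcp_pos: [0.4682, -0.033, 0.0647]
eef_rot: [2.74, 1.521, 0.011]
contact_force: [1.9, 3.9, -5.1]
width: 0.0001
clock 4.28 tcp sh 0.0128 0.0113 tip 0.0397 toolz [ 0.01  -0.003 -1.   ] yaw 1.013 shift [ 0.0008 -0.0001  0.0017] wz 0.009 F [ 1.9  3.9 -5.1] w 0.0001 j7 -0.9
```

```bash

python3 -m inch '[[0.008,0,0,0,0,0,0],[0.004,0,-0.02,0,0,0,0],[0,0,-0.03,0,0,0,0],[0,0,-0.03,0,0,0,0],[0,0,-0.02,0,0,-0.1,0],[0,0,0,0,0,-0.11,0],[0,0,0,0,0,-0.11,0],[0,0,0,0,0,-0.11,0],[0,0,0,0,0,-0.11,0],[0,0,0,0,0,-0.11,0]]' >/dev/null
python3 -m inch '[[-0.01,0,0,0,0,-0.1,0],[-0.03,0,0,0,0,-0.05,0],[-0.03,0,0,0,0,0,0],[-0.03,0,0,0,0,0,0],[-0.03,0,0,0,0,0,0],[-0.02,0,0,0,0,0,0],[0,0,0,0,0,0,0]]' 
python3 - <<'E'
from h import *
plan((-.162,0),.038,1.789)
i=bot.camera("top")[180:300,260:420]
cv2.imwrite("pics/t2.png",cv2.resize(i,None,fx=4,fy=4,interpolation=cv2.INTER_CUBIC))
E
```

```text
clock: 5.7
tcp_pos: [0.5126, -0.1823, 0.1787]
eef_rot: [1.882, 2.49, -0.023]
contact_force: [-1.1, -0.2, 0.1]
width: 0.0002
clock 5.7 tcp sh -0.1426 0.0003 tip 0.1537 toolz [ 0.007 -0.024 -1.   ] yaw 1.847 shift [-0.0165 -0.0009  0.1161] wz 0.058 F [-1.1 -0.2  0.1] w 0.0002 j7 0.25
```

View pics/t2.png

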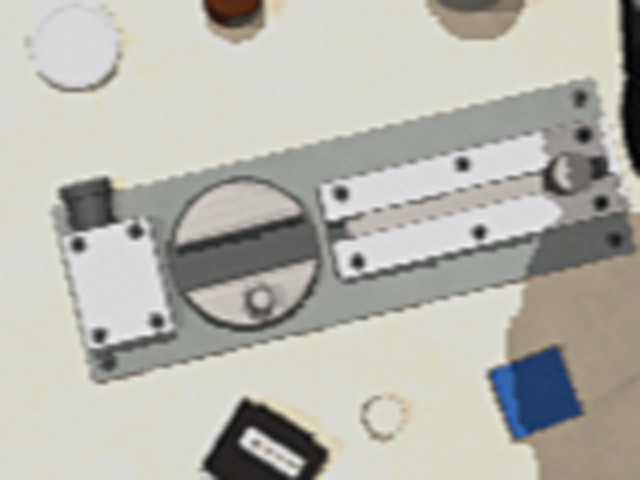

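The disc's slot edge, (175,245)–(300,218), slopes about -12.2°. The guide slit is at about -12.1°, so they are aligned. The peg is at (261,300) on the near side and the bystanders haven't moved. I now go down behind the post.

```bash

python3 -m inch '[[-0.012,0,0,0,0.02,0.03,0],[-0.01,0,0,0,0,0.03,0],[0,0,0.03,0,0,0,0],[0,0,0.03,0,0,0,0],[0,0,0.03,0,0,0,0],[0,0,0.012,0,0,0,0],[0,0,0,0,0,0,0]]' 
python3 - <<'E'
from h import *
plan((-.162,0),.038,1.789)
m=bot.camera_model("wrist"); i=bot.camera("wrist")
print(w2px(m,(*sh(-.133,0),.054)))
cv2.imwrite("pics/w2.png",i)
E
```

```text
clock: 6.33
tcp_pos: [0.5193, -0.1987, 0.0769]
eef_rot: [1.963, 2.442, -0.003]
contact_force: [-0.2, 0.4, 0.2]
width: -0.0001
clock 6.33 tcp sh -0.1601 -0.0027 tip 0.0519 toolz [ 0.005 -0.007 -1.   ] yaw 1.787 shift [-0.0018 -0.0028  0.0139] wz -0.002 F [-0.2  0.4  0.2] w -0.0001 j7 0.14
[309.71481159 238.22893856]
```

View pics/w2.png

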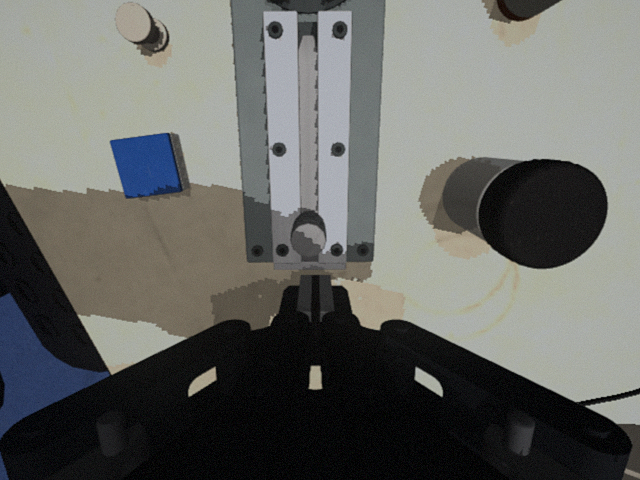

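The wrist view has the post top at (309,235), against a prediction of (310,238). The closed pads are at (315,285), just behind it. I lower the last bit and push along.

```bash

python3 -m inch '[[0,-0.002,0.008,0,0,0,0],[0,-0.001,0.007,0,0,0,0],[0,0,0.003,0,0,0,0],[0.006,0,0,0,0,0,0],[0.01,0,0,0,0,0,0],[0.01,0,0,0,0,0,0],[0.01,0,0,0,0,0,0],[0.01,0,0,0,0,0,0]]' 
python3 -c "from h import *;plan((-.059,0),.038,1.789)"
```

```text
clock: 7.05
tcp_pos: [0.5102, -0.153, 0.064]
eef_rot: [1.958, 2.429, 0.001]
contact_force: [0.1, -0.7, -0.4]
width: 0.0002
clock 7.05 tcp sh -0.1135 -0.0037 tip 0.039 toolz [ 0.017 -0.013 -1.   ] yaw 1.785 shift [ 0.0545 -0.004   0.0001] wz -0.004 F [ 0.1 -0.7 -0.4] w 0.0002 j7 0.03
```

```bash

python3 -m inch '[[0.01,-0.001,0,0,0,0,0],[0.01,-0.001,0,0,0,0,0],[0.008,-0.001,0,0,0,0,0],[0.008,-0.001,0,0,0,0,0]]' 
python3 -c "from h import *;plan((-.059,0),.038,1.789)"
```

```text
clock: 7.38
tcp_pos: [0.4977, -0.113, 0.0642]
eef_rot: [1.953, 2.432, 0.003]
contact_force: [-0.2, -1.8, -0.8]
width: -0.0002
clock 7.38 tcp sh -0.0717 -0.0002 tip 0.0392 toolz [ 0.019 -0.013 -1.   ] yaw 1.788 shift [ 0.0127 -0.0002  0.001 ] wz -0.001 F [-0.2 -1.8 -0.8] w -0.0002 j7 -0.05
```

```bash

python3 -m inch '[[0.007,-0.001,0,0,0,0,0],[0.006,-0.001,0,0,0,0,0],[0.005,-0.001,0,0,0,0,0]]' 
python3 -c "from h import *;plan((-.059,0),.038,1.789)"
```

```text
clock: 7.63
tcp_pos: [0.4927, -0.0995, 0.065]
eef_rot: [1.946, 2.425, -0.003]
contact_force: [8.0, -19.7, -4.1]
width: -0.0002
clock 7.63 tcp sh -0.0574 0.0018 tip 0.04 toolz [ 0.024 -0.022 -0.999] yaw 1.789 shift [-0.0015  0.0017  0.0021] wz 0.0 F [  8.  -19.7  -4.1] w -0.0002 j7 -0.09
```

The force rose to 20 N right at the expected home position. One more small press, then I withdraw and check.

```bash

python3 -m inch '[[0.003,0.001,0,0,0,0,0],[0.003,0,0,0,0,0,0]]' 
python3 -c "from h import *;plan((-.059,0),.038,1.789)"
python3 -m inch '[[-0.006,0,0,0,0,0,0],[-0.012,0,0,0,0,0,0],[-0.01,0,-0.01,0,0,0,0],[0,0,-0.03,0,0,0,0],[0,0,-0.03,0,0,0,0],[0,0,-0.03,0,0,0,0],[-0.03,0,-0.01,0,0,0,0],[-0.035,0,0,0,0,0,0],[-0.035,0,0,0,0,0,0],[0,0,0,0,0,0,0]]'
python3 - <<'E'
from h import *
m=bot.camera_model("top");i=bot.camera("top")[180:300,260:420]
print("home post px in crop",(w2px(m,(*sh(-.04,0),.054))-[260,180])*4+1.5)
cv2.imwrite("pics/t3.png",cv2.resize(i,None,fx=4,fy=4,interpolation=cv2.INTER_CUBIC))
E
```

```text
clock: 7.8
tcp_pos: [0.4933, -0.0997, 0.0651]
eef_rot: [1.947, 2.415, -0.011]
contact_force: [2.0, -6.0, -2.4]
width: -0.0
clock 7.8 tcp sh -0.0578 0.0012 tip 0.0401 toolz [ 0.026 -0.03  -0.999] yaw 1.784 shift [-0.0011  0.0012  0.0021] wz -0.005 F [ 2.  -6.  -2.4] w -0.0 j7 -0.1
clock: 8.63
tcp_pos: [0.5175, -0.2276, 0.1842]
eef_rot: [1.947, 2.422, -0.009]
contact_force: [0.5, -0.4, 0.3]
width: -0.0002
home post px in crop [345.39179029 226.64356016]
```

View pics/t3.png

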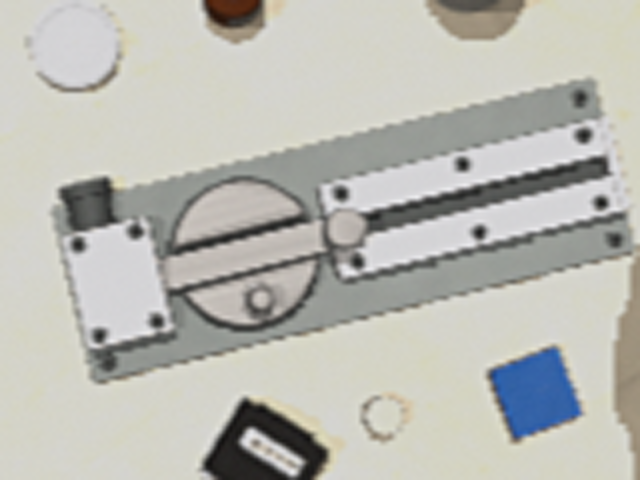

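The post is at (347,228), against a predicted home of (345,227), which agrees within about 0.6 mm. The bar runs through the slot into the block and the bystanders are unmoved. The robot is clear, so I hand in.

```bash
python3 -c "from station import bot;print(bot.sign_off())"
```

```text
the job is handed in; nothing more can be done
None
```

The shutter is closed and handed in. With the closed fingertips I pushed the peg round until the slot lined up with the bar. Then I pushed the bar by its post through the slot to the stop and backed off clear, after about 8.7 s on the robot's clock.

- **Disc:** in the top view the slot and the guide slit had the same slope to within about 0.1°, with the peg on the near (+y) side.
- **Bar home:** the force rose to about 20 N just where the stop was expected. A second small press gave no further travel. The post then sat about 0.6 mm short of its predicted home position, which is within the 2 mm camera calibration.
- **Surroundings:** the cube, spool and blue box stand where they did in the before and after pictures. The dish, bottle and case look undisturbed too, though the last crop shows the bottle and case only in part. The robot was touching nothing at hand-in.
- **Checks that fell short:** the arm hid the disc during the peg push, so that stroke went by pose and force until I could look afterwards. The tool also tilted up to about 2.7° while pushing.

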